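Park the loaded specimen carrier in its bay behind the support rod

ROBOT

A 7-joint arm with a two-finger parallel gripper is mounted at the origin on the work surface. World frame = base frame: x ahead of the robot, y to its left, z up, the work surface at z = 0. Lengths are in m, angles in rad, forces in N, time in s.
With the tool pointing down it reaches from about 0.4 to 0.9 m from the base axis. Payload 5.5 kg.
Tool frame: the origin (TCP) lies on the centre line of the jaws, within the pads' length; the fingertips stand 17 mm ahead of it and the grasp point (between the pads) lies 2 mm behind it (arm.tips_ahead is the z of the fingertips in the tool frame, in m); z points along the fingers, y is the direction in which the jaws open and shut (so a half turn about z gives the same grasp; the last joint's range is limited). The gripper opens to 92 mm and grips with 3 to 60 N. Pads are 19 mm wide; open, the fingers measure 130 mm over their backs; the gripper's body (75 mm by 190 mm) begins 47 mm behind the grasp point.
Start: joints at [-0.848, 0.501, -0.427, 1.55, 0.221, 1.138, -0.21], TCP at [0.288, 0.583, 0.244] pointing down, gripper open.
Joint ranges: [-2.88, 2.88], [-0.31, 2.03], [-1.54, 1.56], [0.2, 2.42], [-1.41, 4.55], [0.19, 2.02], [-2.57, 2.57]. Speed limits (rad/s): [2.57, 2.57, 3.14, 3.14, 3.14, 3.14, 3.14].

INTERFACE

Orientations are given as a 3x3 rotation matrix whose columns are the frame's x, y, z axes.
In Python, from bench import arm, grip, telemetry, get_image, camera_model, workorder, finder gives the robot as it stands. Calls block until the motion is done:
- arm.movep(position, orientation): joint-space move of the TCP to a pose.
- arm.move_straight(position, feed=0.15, frame=None): straight line of the TCP; frame=None keeps the orientation; feed is the mean speed in m/s.
- arm.goto_joints(angles): joint-space move.
- grip(opening): finger opening in m; the grip force is fixed at half the most; returns when the fingers have stopped.
- arm.sleep(seconds).
- arm.inverse_kinematics(position, orientation): joint angles nearest the present ones, or None.
- telemetry.read_state(): the state.
- get_image(name): name is "scene" or "top" or "wrist"; returns the picture (384x512x3 uint8, red, green, blue); there is no depth.
- camera_model(name): a dict with "fx", "fy", "cx", "cy" (pixels), "rvec" (rotation vector, rad) and "tvec" (3), from world to camera coordinates, as OpenCV has them. Camera axes: x right, y down, z forward; pixel columns grow to the right and rows downward; lengths in m; the calibration is good to about 2 mm. A picture is of the moment at which its call begins: read the wrist's pose just before it. camera_model takes no time and is no camera call; for the wrist camera it gives the pose at the moment of the call.
A pose or a line that the arm cannot do raises arm.MotionError and nothing moves.
- workorder.job_done(): hands the job in, once; it reports no verdict.
Trained networks look in the newest picture that a camera, given by its name, has taken for a name from the list of things; names that differ only in an ending like _2 or _b are one class to them, and where a whole thing is asked for, a point or a joint stands for the part that bears it (a point fixed in the world has none). Each returns a list of dicts, best first, with "p" (0 to 1); they miss things now and then, are a little off and sometimes report something else, mostly with a low value. They report only what shows in the picture. A call takes as long as a camera call.
- finder.find_in(query, camera): "rect" ([left, top, right, bottom] in pixels, round what is visible of it).
- finder.regions_of(query, camera): "pixels" (384x512 bool, what is visible of it) and "rect" ([left, top, right, bottom] in pixels, round what is visible of it).
- finder.landmark_of(query, camera): "at" ([column, row] in pixels: a listed point, or the origin of a listed thing).
The state is a dict: "t": time; "joints": joint angles; "qd": joint speeds; "tau": joint torques, N m; "eef_pos": TCP position; "tcp_rot": TCP orientation; "ft_force": force on the tool from outside, world axes, zero at the start; "moment": the same for the moment, N m; "gripper_width": finger opening in m.
Only numpy, scipy, OpenCV 4.12 (cv2) and the standard library are available. Lean on these libraries where they do the work, as an engineer would, in place of code of your own. Each camera call takes 0.05 s, during which the arm holds its last target.

TASK

Put the long aluminium carrier with its row of polished specimens away in the bay between the slide cabinet and the lamp controller, flush along the trunking at the back. The upright support rod stands in front of the bay and keeps it from going straight in, so angle it past: push one end in behind the rod, then push the other end round after it. Push it gently, only by its sides and ends, and keep it flat on the bench: do not grip or lift it, do not touch the specimens, and leave the other things on the bench where they are.

Things in the scene. Friction and masses are not known exactly. Their poses are not given: they have to be found in the camera images.
- carrier: the carrier: a loose plain aluminium bar, 260 mm long (its own y axis), 42 mm wide (x), 18 mm tall, about 0.5 kg, lying flat on the bench in front of the bay; the same either way round. Origin: centre of its underside. It slides with bench friction and turns when pushed off centre; pushing it takes a few newtons, more than 60 N is ramming it.
- end_a (a point): the middle of one end face of the carrier (its +y end), 9 mm above the bench
- end_b (a point): the middle of the other end face of the carrier (its -y end), 9 mm above the bench
- side_a: the strip that forms one long side of the carrier (its +x side), flush with the bar, 18 mm tall; pushing on one long side is right, squeezing both is gripping. Origin and axes are the carrier's own.
- side_b: the strip that forms the other long side of the carrier (its -x side). Origin and axes are the carrier's own.
- mounts: the specimens on the carrier, not to be touched: five round resin mounts 25 mm across in a row on the bar's top along its middle, 49 mm apart, standing 9 mm above the bar (27 mm above the bench). Fixed in the carrier; the entry's origin and axes are the carrier's own. The bar's bare sides begin 8 mm outside the mounts.
- bay: the fixed bay, open above and towards the robot. Origin: on the bench, at the middle of the front face of the white trunking (50 mm tall) that is its back wall. x points away from the robot into the trunking, y to the left along it: the bay's inside is x -0.100 to 0, y -0.160 to 0.160 (100 mm deep, 320 mm wide). Rigid.
- cabinet_corner (a point): the inner front corner of the slide cabinet, at bench level: the left (+y) end of the bay's mouth, at (-0.100, 0.160) in the bay's frame. Fixed cabinet, 100 mm deep, 130 mm wide, 60 mm tall; pulls stand 12 mm proud of its front.
- controller_corner (a point): the inner front corner of the lamp controller, at bench level: the right (-y) end of the bay's mouth, at (-0.100, -0.160) in the bay's frame. Fixed box, 100 mm deep, 130 mm wide, 57 mm tall; its knob stands 12 mm proud of its front.
- rod: the fixed upright support rod, 19 mm across, 170 mm tall, in a collar 25 mm across, 30 mm tall; an empty clamp boss (30 mm) sits on it near the top. Origin: its axis at bench level, about 90 mm before the trunking and 95 mm left or right of the bay's middle. Between its collar and the farther side wall the mouth is narrower than the carrier is long. The carrier may rub on it.
- spare_mount: bystander: a spare black resin specimen mount, cylinder 25 mm across, 22 mm tall, standing near one front corner of the bay's equipment. Origin: centre of its underside.
- loupe: bystander: a black hand loupe, 36 mm across, 40 mm tall, standing near the other front corner of the bay's equipment. Origin: centre of its underside.
- slide_box: bystander: a blue slide box 102 x 87 x 36 mm on the right of the bench. Origin: centre of its underside.
- dish: bystander: a shallow glass dish 90 mm across, 15 mm tall, on the left. Origin: centre of its underside.
- beaker: bystander: a glass beaker 66 mm across, 85 mm tall, on the left beside the slide cabinet. Origin: centre of its underside.
- tweezers: bystander: steel tweezers, 130 mm long, lying flat on the right. Origin: centre of its underside.

How it is judged:
By the outcome, as a careful person would: the job done as asked, in the order asked, and still so for the second after the job is handed in, with the robot touching nothing.
It also fails if it takes over 61 s, if anything falls off the work surface, if the arm or the gripper's body presses on something with over 40 N, if the wrist force passes 120 N, or if a joint passes its speed limit or range.

## Working session

There is one attempt and no reset: what is moved stays moved. The work goes in short steps, each a Python script; the robot and the scene stay as the last script left them, time stands still between calls to the robot, and variables do not carry over. Pictures are saved under pics/ and viewed, and the job is handed in when it is done.

```bash
ls; mkdir -p pics; python3 - <<'E'
from bench import *
import cv2
for n in ("scene","top"):
    im=get_image(n); cv2.imwrite(f"pics/{n}0.png",cv2.resize(im[:,:,::-1],(800,600),interpolation=cv2.INTER_CUBIC))
    for q in ["end_a","end_b","carrier","bay","cabinet_corner","controller_corner","rod","spare_mount","loupe"]:
        print(n,q,[(round(float(d["p"]),2),[round(float(v),1) for v in d["at"]]) for d in finder.landmark_of(q,n)[:3]])
    print(camera_model(n))
s=telemetry.read_state(); print(s["t"],s["ft_force"],arm.tips_ahead)
E
```

```text
pics
scene end_a [(0.92, [258.8, 158.8]), (0.9, [220.9, 203.2]), (0.59, [297.1, 178.3])]
scene end_b [(0.92, [258.8, 158.8]), (0.9, [220.9, 203.2]), (0.59, [297.1, 178.3])]
scene carrier [(0.76, [241.2, 184.1])]
scene bay [(0.75, [290.9, 219.7]), (0.36, [247.2, 223.5])]
scene cabinet_corner [(0.65, [295.5, 179.3])]
scene controller_corner []
scene rod [(0.84, [250.7, 223.9]), (0.57, [238.3, 180.4])]
scene spare_mount [(0.63, [190.0, 260.4])]
scene loupe [(0.52, [308.3, 155.6])]
{'fx': 367.59117779611995, 'fy': 367.59117779611995, 'cx': 253.4613050372392, 'cy': 194.34923825764358, 'rvec': array([ 2.27773707,  0.82007325, -0.32295174]), 'tvec': array([-0.44166899, -0.24555436,  1.43527212])}
top end_a [(0.94, [265.5, 219.7]), (0.78, [179.5, 231.6])]
top end_b [(0.94, [265.5, 219.7]), (0.78, [179.5, 231.6])]
top carrier [(0.62, [222.6, 223.8])]
top bay [(0.76, [229.4, 152.1])]
top cabinet_corner []
top controller_corner [(0.7, [282.6, 189.0])]
top rod [(0.51, [259.0, 182.9])]
top spare_mount [(0.47, [323.0, 198.5])]
top loupe [(0.48, [221.7, 225.1]), (0.41, [130.0, 197.3])]
{'fx': 494.26549902334364, 'fy': 494.26549902334364, 'cx': 243.79941497316565, 'cy': 196.73275738171031, 'rvec': array([ 2.1793996 , -2.14617184,  0.13066331]), 'tvec': array([-0.03762999,  0.57434385,  1.44507773])}
1.0 [ 0.46215426 -0.1264115  -0.38981897] 0.017
```

View pics/top0.png

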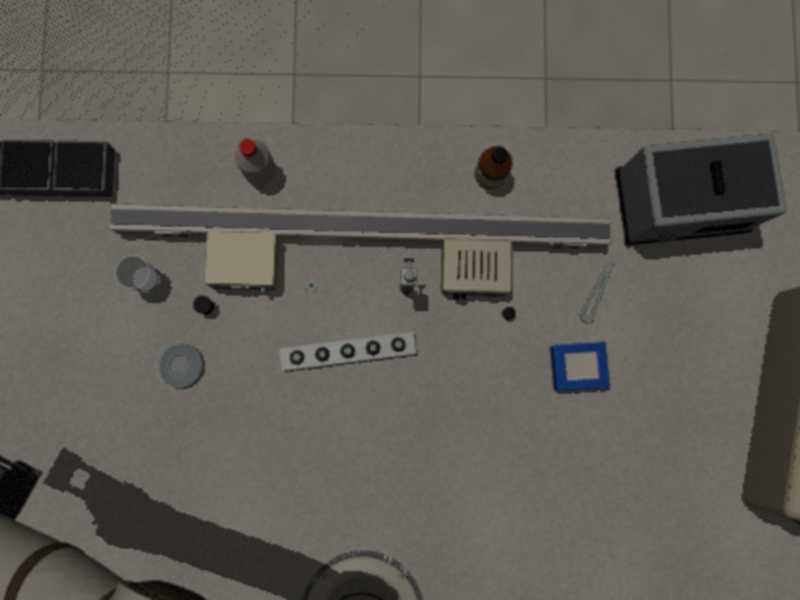

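View pics/scene0.png

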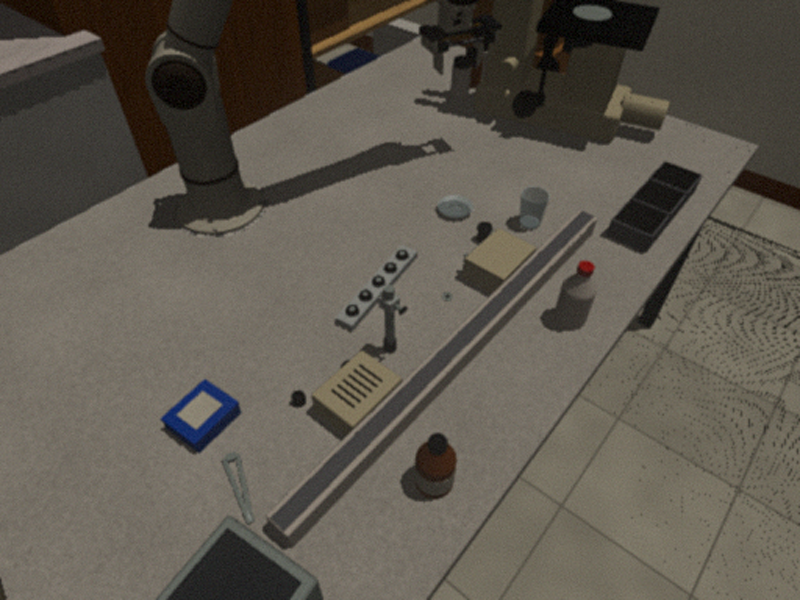

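```bash
cat > h.py <<'E'
import numpy as np, cv2
from bench import *
def ray(cm,uv):
    R,_=cv2.Rodrigues(np.array(cm["rvec"],float)); t=np.array(cm["tvec"],float)
    d=R.T@np.array([(uv[0]-cm["cx"])/cm["fx"],(uv[1]-cm["cy"])/cm["fy"],1.0]); return -R.T@t,d
def on_z(cm,uv,z):
    o,d=ray(cm,uv); return o+d*((z-o[2])/d[2])
def proj(cm,P):
    K=np.array([[cm["fx"],0,cm["cx"]],[0,cm["fy"],cm["cy"]],[0,0,1]])
    return cv2.projectPoints(np.array(P,float).reshape(-1,1,3),np.array(cm["rvec"]),np.array(cm["tvec"]),K,None)[0].reshape(-1,2)
E
python3 - <<'E'
from h import *
np.set_printoptions(precision=4,suppress=True)
ct,cs=camera_model("top"),camera_model("scene")
for n,c,l in [("top",ct,[("endR",265.5,219.7,.009),("endL",179.5,231.6,.009),("carr",222.6,223.8,0),("bay",229.4,152.1,0),("ctrl",282.6,189,0),("rod",259,182.9,0),("spare",323,198.5,0),("loupe",130,197.3,0)]),
 ("scene",cs,[("endL",258.8,158.8,.009),("endR",220.9,203.2,.009),("carr",241.2,184.1,0),("bay",290.9,219.7,0),("cab",295.5,179.3,0),("rod",250.7,223.9,0),("spare",190,260.4,0),("loupe",308.3,155.6,0)])]:
  for k,u,v,z in l: print(n,k,on_z(c,(u,v),z))
im=get_image("top"); cv2.imwrite("pics/topc.png",cv2.resize(im[120:250,110:340,::-1],(800,452),interpolation=cv2.INTER_CUBIC))
E
```

```text
top endR [ 0.5088 -0.0956  0.009 ]
top endL [0.4689 0.1634 0.009 ]
top carr [0.495  0.0343 0.    ]
top bay [0.7171 0.0177 0.    ]
top ctrl [ 0.6046 -0.1475  0.    ]
top rod [ 0.6223 -0.0749  0.    ]
top spare [ 0.5772 -0.2714  0.    ]
top loupe [0.5716 0.3189 0.    ]
scene endL [0.4636 0.1626 0.009 ]
scene endR [ 0.5037 -0.0781  0.009 ]
scene carr [0.4919 0.0337 0.    ]
scene bay [0.7109 0.0153 0.    ]
scene cab [0.6198 0.169  0.    ]
scene rod [ 0.6258 -0.0763  0.    ]
scene spare [ 0.5776 -0.2853  0.    ]
scene loupe [0.5852 0.2986 0.    ]
```

View pics/topc.png

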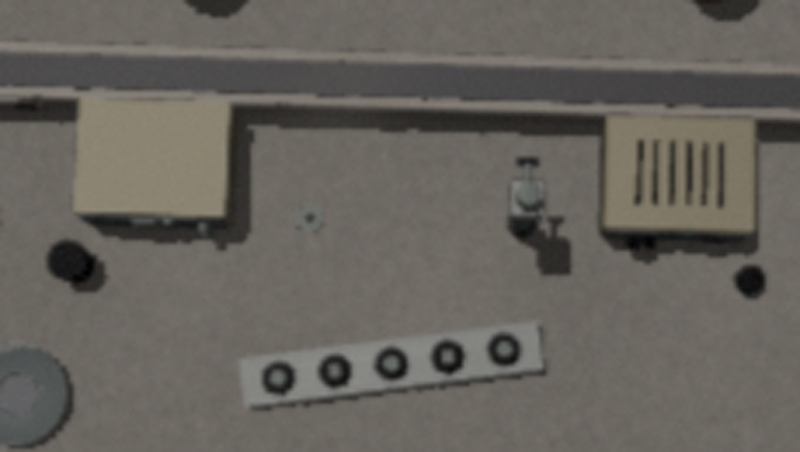

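```bash
cat >> h.py <<'E'
from scipy.optimize import minimize
def R2(a): return np.array([[np.cos(a),-np.sin(a)],[np.sin(a),np.cos(a)]])
def bar_hull(cm,p,s=4):
    c=np.array([[sx*.021,sy*.13] for sx in(1,-1) for sy in(1,-1)])@R2(p[2]).T+p[:2]
    P=np.vstack([np.c_[c,np.zeros(4)],np.c_[c,np.full(4,.018)]])
    return cv2.convexHull(((proj(cm,P)+.5)*s).astype(np.float32))
def fit_bar(cam="top",p0=None):
    """bar pose x,y,yaw (bar y axis; yaw=0 -> along world y) from silhouette"""
    get_image(cam); cm=camera_model(cam)
    r=finder.regions_of("carrier",cam)
    if not r: return None
    m=r[0]["pixels"].astype(np.uint8)
    s=4; M=cv2.resize(m,None,fx=s,fy=s,interpolation=cv2.INTER_NEAREST)
    if p0 is None:
        v,u=np.nonzero(m); (cx,cy),(w,h),a=cv2.minAreaRect(np.c_[u,v].astype(np.float32))
        b=cv2.boxPoints(((cx,cy),(w,h),a)); e=[np.linalg.norm(b[0]-b[1]),np.linalg.norm(b[1]-b[2])]
        q=[(b[0]+b[3])/2,(b[1]+b[2])/2] if e[0]>e[1] else [(b[0]+b[1])/2,(b[2]+b[3])/2]
        A,B=[on_z(cm,x,.014)[:2] for x in q]
        if A[1]<B[1]:A,B=B,A
        d=A-B; p0=np.r_[(A+B)/2,np.arctan2(-d[0],d[1])]
    def cost(p):
        H=np.zeros_like(M); cv2.fillConvexPoly(H,np.round(bar_hull(cm,p,s)*16).astype(np.int32),1,shift=4)
        return 1-(H&M).sum()/((H|M).sum())
    sim=np.array([p0]+[np.array(p0)+d for d in np.diag([.006,.006,.04])])
    o=minimize(cost,p0,method="Nelder-Mead",options=dict(initial_simplex=sim,xatol=2e-5,fatol=1e-5,maxiter=300))
    return o.x,1-o.fun,r[0]["p"]
E
python3 - <<'E'
from h import *
np.set_printoptions(precision=4,suppress=True)
ct,cs=camera_model("top"),camera_model("scene")
f=lambda u,v:(110+u/3.478-.36,120+v/3.477-.36)
for k,u,v,z in [("cabIF",229,216,.06),("cabIB",230,101,.06),("cabOF",75,214,.06),("ctlIF",604,231,.057),("ctlIB",606,117,.057),("ctlOF",756,234,.057),("trF1",250,105,.05),("trF2",590,116,.05),("mark",311,217,0),("loupe",72,261,.04),("spare",750,281,.022),("rodtop",529,194,.16)]:
    print(k,on_z(ct,f(u,v),z))
for cam in("top","scene"): print(cam,fit_bar(cam))
for q in("loupe","spare_mount","dish"):
  for cam in ("top","scene"):
    print(q,cam,[(round(d["p"],2),d["rect"]) for d in finder.find_in(q,cam)[:2]])
E
```

```text
cabIF [0.613  0.1732 0.06  ]
cabIB [0.7123 0.1755 0.06  ]
cabOF [0.6127 0.3036 0.06  ]
ctlIF [ 0.6056 -0.1449  0.057 ]
ctlIB [ 0.7042 -0.146   0.057 ]
ctlOF [ 0.6051 -0.274   0.057 ]
trF1 [0.7112 0.1596 0.05  ]
trF2 [ 0.7063 -0.1329  0.05  ]
mark [0.622  0.1091 0.    ]
loupe [0.5749 0.3091 0.04  ]
spare [ 0.5688 -0.2747  0.022 ]
rodtop [ 0.6197 -0.0769  0.16  ]
top (array([0.4937, 0.0361, 0.1397]), np.float64(0.9500369185331036), 0.85)
scene (array([0.4927, 0.0354, 0.1339]), np.float64(0.9336562064618855), 0.8)
loupe top [(0.65, [123.9, 190.1, 135.5, 200.0]), (0.41, [179.5, 215.8, 265.4, 234.8])]
loupe scene [(0.44, [306.6, 141.8, 315.3, 154.8]), (0.15, [224.0, 162.3, 265.4, 206.0])]
spare_mount top [(0.38, [318.3, 196.7, 329.9, 206.7])]
spare_mount scene [(0.61, [186.7, 253.0, 193.0, 259.5])]
dish top [(0.91, [101.0, 215.8, 126.1, 247.9])]
dish scene [(0.71, [224.0, 160.6, 259.6, 201.3]), (0.65, [280.9, 126.0, 304.3, 140.1])]
```

```bash
cat > plan.py <<'E'
import numpy as np
# bay frame clearance. obstacles: trunking x>0 ; cabinet box x[-.112,0] y[.16,.29]; controller mirrored ; collar circle
ROD=np.array([-.089,-.092]);RC=.0125
per=[]
for t in np.linspace(-.13,.13,53): per+= [(.021,t),(-.021,t)]
for t in np.linspace(-.021,.021,9): per+= [(t,.13),(t,-.13)]
per=np.array(per)
def boxd(P,x0,x1,y0,y1):
    dx=np.maximum(np.maximum(x0-P[...,0],P[...,0]-x1),0);dy=np.maximum(np.maximum(y0-P[...,1],P[...,1]-y1),0)
    ins=(dx==0)&(dy==0)
    return np.where(ins,-1,np.hypot(dx,dy))
def clear(q,parts=False):
    x,y,a=q;c,s=np.cos(a),np.sin(a)
    P=np.c_[x+c*per[:,0]-s*per[:,1],y+s*per[:,0]+c*per[:,1]]
    tr=-P[:,0].max()
    cab=boxd(P,-.1,.05,.16,.29).min();ctl=boxd(P,-.1,.05,-.29,-.16).min()
    d=ROD-np.array([x,y]);l=np.array([c*d[0]+s*d[1],-s*d[0]+c*d[1]])
    g=np.abs(l)-[.021,.13]; rd=(np.hypot(*np.maximum(g,0)) if (g>0).any() else -1)-RC
    r=(tr,cab,ctl,rd)
    return r if parts else min(r)
E
python3 - <<'E'
from plan import *
import heapq
xs=np.arange(-.25,-.018,.004);ys=np.arange(-.06,.14,.004);As=np.radians(np.arange(-4,72,3))
C=np.array([[[clear((x,y,a)) for a in As] for y in ys] for x in xs])
# maximin path from start to goal
goal=(len(xs)-1,int(np.argmin(abs(ys-0.0))),int(np.argmin(abs(As))))
print(xs[goal[0]],C[goal])
start=(int(np.argmin(abs(xs+.215))),int(np.argmin(abs(ys-.028))),int(np.argmin(abs(As-.157))))
lam=lambda c:1/(max(c,1e-4))
best={start:0};pq=[(0,start,None)];par={}
while pq:
    d,n,p=heapq.heappop(pq)
    if n in par: continue
    par[n]=p
    if n==goal:break
    for dx in(-1,0,1):
     for dy in(-1,0,1):
      for da in(-1,0,1):
        m=(n[0]+dx,n[1]+dy,n[2]+da)
        if m==n or min(m)<0 or m[0]>=C.shape[0] or m[1]>=C.shape[1] or m[2]>=C.shape[2]: continue
        c=C[m]
        if c<.0015: continue
        if (m[0]<len(xs)-3) and c<.003: continue
        nd=d+ (dx*dx+dy*dy+1.5*da*da)**.5*(1+ (.008/c)**2)
        if nd<best.get(m,1e9): best[m]=nd;heapq.heappush(pq,(nd,m,n))
n=goal;path=[]
while n: path.append(n);n=par.get(n)
for n in path[::-1][::2]:
    q=(xs[n[0]],ys[n[1]],As[n[2]]);print(np.round(q[:2],3),round(np.degrees(q[2])),np.round(np.array(clear(q,True))*1e3,1))
E
```

```text
-0.021999999999999797 -0.0012656144351312752
[-0.022  0.   ] -1 [-1.3 29.7 29.7 31.9]
```

```bash
cat > bfs.py <<'E'
from plan import *
import heapq
xs=np.arange(-.252,-.022,.004);ys=np.arange(-.06,.14,.004);As=np.radians(np.arange(-3,72,3))
C=np.array([[[clear((x,y,a)) for a in As] for y in ys] for x in xs])
goal=(len(xs)-1,int(np.argmin(abs(ys-0.0))),int(np.argmin(abs(As))))
print(xs[goal[0]],C[goal])
start=(int(np.argmin(abs(xs+.215))),int(np.argmin(abs(ys-.028))),int(np.argmin(abs(As-.157))))
best={start:0};pq=[(0,start,None)];par={}
while pq:
    d,n,p=heapq.heappop(pq)
    if n in par: continue
    par[n]=p
    if n==goal:break
    for dx in(-1,0,1):
     for dy in(-1,0,1):
      for da in(-1,0,1):
        m=(n[0]+dx,n[1]+dy,n[2]+da)
        if m==n or min(m)<0 or m[0]>=C.shape[0] or m[1]>=C.shape[1] or m[2]>=C.shape[2]: continue
        c=C[m]
        if c<.0015: continue
        nd=d+ (dx*dx+dy*dy+1.5*da*da)**.5*(1+ (.008/c)**2)
        if nd<best.get(m,1e9): best[m]=nd;heapq.heappush(pq,(nd,m,n))
n=goal;path=[]
while n: path.append(n);n=par.get(n)
for n in path[::-1]:
    q=(xs[n[0]],ys[n[1]],As[n[2]]);print(np.round(q[:2],3),round(np.degrees(q[2])),np.round(np.array(clear(q,True))*1e3,1))
E
python3 bfs.py
```

```text
-0.0239999999999998 0.002999999999999798
[-0.216  0.028] 9 [174.9 114.2  97.8  73.6]
[-0.212  0.032] 9 [170.9 109.7  97.5  69.4]
[-0.208  0.036] 12 [160.4 110.4  94.9  59.1]
[-0.204  0.04 ] 15 [150.1 110.5  94.3  49.7]
[-0.2    0.044] 18 [139.9 110.   95.6  41.7]
[-0.196  0.048] 21 [129.8 108.8  98.6  36. ]
[-0.192  0.052] 24 [119.9 107.  101.1  33.3]
[-0.188  0.056] 27 [110.3 104.6 102.4  34.3]
[-0.184  0.06 ] 30 [100.8 101.7 103.8  36.6]
[-0.18  0.06] 30 [ 96.8  98.3 102.4  34.6]
[-0.176  0.06 ] 30 [ 92.8  94.8 101.2  32.6]
[-0.172  0.06 ] 30 [ 88.8  91.4 100.1  30.6]
[-0.168  0.06 ] 30 [84.8 87.9 99.2 28.6]
[-0.164  0.06 ] 30 [80.8 84.4 98.4 26.6]
[-0.16  0.06] 30 [76.8 81.  97.8 24.6]
[-0.156  0.06 ] 30 [72.8 77.5 97.4 22.6]
[-0.152  0.06 ] 30 [68.8 74.  97.1 20.6]
[-0.148  0.06 ] 30 [64.8 70.6 96.9 18.9]
[-0.144  0.06 ] 30 [60.8 67.1 96.9 17.6]
[-0.14  0.06] 30 [56.8 63.7 96.9 16.7]
[-0.136  0.06 ] 30 [52.8 60.2 96.9 16.4]
[-0.132  0.06 ] 30 [48.8 56.7 96.9 16.7]
[-0.128  0.06 ] 30 [44.8 53.3 96.9 17.5]
[-0.124  0.06 ] 30 [40.8 49.8 96.9 18.7]
[-0.12  0.06] 30 [36.8 46.3 96.9 20
[... 272 characters left out ...]
 30.1 66.6 20.1]
[-0.088  0.028] 24 [15.9 21.7 60.7 16.2]
[-0.084  0.024] 21 [17.8 13.1 55.1 12.7]
[-0.08  0.02] 21 [13.8 13.1 51.1 15. ]
[-0.076  0.016] 18 [15.9 13.9 45.9 12.2]
[-0.072  0.016] 18 [11.9 13.9 45.9 16. ]
[-0.068  0.012] 15 [14.1 17.  41.  13.7]
[-0.064  0.012] 12 [16.4 16.5 40.5 12.6]
[-0.06   0.012] 12 [12.4 16.5 40.5 16.5]
[-0.056  0.008] 9 [14.9 20.3 36.3 14.7]
[-0.052  0.008] 6 [17.5 20.5 36.5 13.8]
[-0.048  0.008] 6 [13.5 20.5 36.5 17.7]
[-0.044  0.004] 3 [16.2 25.1 33.1 16.5]
[-0.04  0.  ] 0 [19.  30.  30.  15.5]
[-0.036  0.   ] 0 [15.  30.  30.  19.5]
[-0.032  0.   ] 0 [11.  30.  30.  23.5]
[-0.028  0.   ] 0 [ 7.  30.  30.  27.5]
[-0.024  0.   ] 0 [ 3.  30.  30.  31.5]
```

```bash
cat > opt.py <<'E'
from plan import *
from scipy.optimize import differential_evolution as DE
def swing(q,r,a2,n=12):
    x,y,a=q;c=np.array([x+r*np.sin(a),y-r*np.cos(a)]);out=[]
    for t in np.linspace(a,a2,n): out.append((c[0]-r*np.sin(t),c[1]+r*np.cos(t),t))
    return out
def path(v):
    t1,x1,y1,r1,t2,r2,L=v
    q=(x1,y1,t1);P=[(x1-s*np.sin(t1),y1+s*np.cos(t1),t1) for s in np.linspace(L,0,8)]
    # normal approach before it
    p=P[0];P=[(p[0]-s*np.cos(t1),p[1]-s*np.sin(t1),t1) for s in np.linspace(.06,0,8)]+P
    S=swing(q,r1,t2*t1);S+=swing(S[-1],r2,0)
    return P+S
def cost(v):
    P=path(v);c=[clear(q,True) for q in P]
    m=min(min(x) for x in c)
    return -m
if __name__=="__main__":
    o=DE(cost,[(.35,.9),(-.14,-.06),(-.02,.06),(.05,.15),(.2,.9),(.05,.25),(.02,.12)],maxiter=60,popsize=10,seed=1,polish=False)
    print(o.fun,np.round(o.x,4))
    for q in path(o.x)[::3]: print(np.round(q[:2],3),round(np.degrees(q[2])),np.round(np.array(clear(q,True))*1e3,1))
E
time python3 opt.py; python3 -c "
from h import *;print(telemetry.read_state()['t'])"
```

```text
-0.012495207081248433 [ 0.3674 -0.0788  0.0096  0.0976  0.3676  0.1317  0.101 ]
[-0.171  0.082] 21 [104.8  73.3 121.6  49.6]
[-0.147  0.092] 21 [ 80.8  47.6 124.3  49.6]
[-0.123  0.101] 21 [ 56.8  21.9 131.9  51.8]
[-0.11  0.09] 21 [ 43.6  13.3 121.5  41.4]
[-0.094  0.05 ] 21 [28.1 13.2 81.1 12.9]
[-0.079  0.01 ] 21 [12.5 22.4 40.7 12.5]
[-0.075  0.011] 19 [13.5 19.1 41.1 12.7]
[-0.069  0.013] 15 [15.1 16.2 41.7 12.9]
[-0.063  0.014] 11 [16.8 14.2 42.6 12.9]
[-0.057  0.015] 8 [18.6 13.2 43.5 12.8]
[-0.054  0.016] 6 [18.5 12.9 44.1 13.5]
[-0.049  0.016] 4 [18.3 12.8 44.8 14.5]
[-0.044  0.016] 2 [18.2 13.  45.6 15.4]
[-0.039  0.016] 0 [18.2 13.6 46.4 16.3]
1.55
real	0m24.715s
user	0m24.559s
sys	0m0.318s
```

```bash
cat >> h.py <<'E'
BO=np.array([.7093,.0119]);BA=-.02
def b2w(q): return np.r_[BO+R2(BA)@np.array(q[:2]),q[2]+BA]
def w2b(p): return np.r_[R2(-BA)@(np.array(p[:2])-BO),p[2]-BA]
ZP=.006+.017
def tool(q,lx,ly,axis="bar",z=ZP,flip=1):
    """q bar pose in bay frame; tool centre at local (lx,ly); jaw axis along bar ('bar') or across ('across')"""
    w=b2w(q); xy=w[:2]+R2(w[2])@np.array([lx,ly])
    a=w[2]+(0 if axis=="bar" else -np.pi/2)
    y=-flip*np.array([-np.sin(a),np.cos(a),0]); zz=np.array([0,0,-1.]); x=np.cross(y,zz)
    return np.r_[xy,z],np.c_[x,y,zz]
def st(tag=""):
    s=telemetry.read_state(); print(tag,"t %.2f"%s["t"],"F",np.round(s["ft_force"],1),"tcp",np.round(s["eef_pos"],4)); return s
def look(name="top",tag="x"):
    im=get_image(name); cv2.imwrite(f"pics/{tag}.png",cv2.resize(im[110:260,100:345,::-1] if name=="top" else im[:,:,::-1],(784,480) if name=="top" else (800,600),interpolation=cv2.INTER_CUBIC))
E
cat > A.py <<'E'
from h import *
q0=w2b([.4935,.0359,.138]); LX=-.0305; LY=-.02; TA=.385
r=.1
W=[]
c=q0[:2]+R2(q0[2])@[0,r]
for a in np.linspace(q0[2],TA,5)[1:]: W.append(np.r_[c-R2(a)@[0,r],a])
end=np.array([-.101,.068,TA])
p=W[-1]
for s in np.linspace(0,1,4)[1:]: W.append(p+(end-p)*s)
if __name__=="__main__":
    print(np.round(W,3), "dir",np.arctan2(*(end-p)[1::-1]))
    from plan import clear
    print([round(clear(q)*1e3) for q in W])
    for f in(1,-1):
        for q,l in [(q0,-.05),(W[-1],LX)]:
            j=arm.inverse_kinematics(*tool(q,l,LY,flip=f)); print(f,None if j is None else np.round(j,2))
        for q in [end,(-.079,.01,.367)]:
            j=arm.inverse_kinematics(*tool(q,-.006,.15,"across",flip=f)); print(f,"across",None if j is None else np.round(j,2))
        for q in [(-.079,.01,.367),(-.02,.016,0)]:
            j=arm.inverse_kinematics(*tool(q,LX,.06,flip=f)); print(f,"swing",None if j is None else np.round(j,2))
E
python3 A.py
```

```text
[[-0.211  0.021  0.215]
 [-0.205  0.022  0.272]
 [-0.2    0.024  0.328]
 [-0.194  0.026  0.385]
 [-0.163  0.04   0.385]
 [-0.132  0.054  0.385]
 [-0.101  0.068  0.385]] dir 0.4247138439042774
[62, 49, 36, 25, 8, 9, 14]
1 [-0.22  0.5   0.16  2.2  -0.18  0.46 -1.35]
1 [-0.24  0.66  0.14  1.85 -0.15  0.64 -1.22]
1 across [ 0.11  0.8  -0.73  1.82  0.72  0.81  2.52]
1 across [-1.15  1.27  1.35  1.86 -1.34  1.28 -2.16]
1 swing [-0.27  0.65  0.14  1.86 -0.14  0.64 -1.27]
1 swing [-0.32  0.76  0.2   1.65 -0.21  0.75 -1.61]
-1 [ 0.16  0.51 -0.29  2.19  0.3   0.48  1.35]
-1 [ 0.14  0.69 -0.36  1.83  0.36  0.68  1.51]
-1 across [-0.29  0.67 -0.18  1.83  0.18  0.66 -0.21]
-1 across [-0.2   0.67 -0.16  1.83  0.16  0.66 -0.1 ]
-1 swing [ 0.11  0.68 -0.36  1.85  0.36  0.68  1.46]
-1 swing [ 0.04  0.78 -0.31  1.63  0.31  0.78  1.14]
```

```bash
python3 - <<'E'
import re
s=open('A.py').read()
s=s.replace("TA=.385","TA=.46").replace("end=np.array([-.101,.068,TA])","end=np.array([-.103,.074,.40])").replace("linspace(q0[2],TA,5)","linspace(q0[2],TA,6)").replace("linspace(0,1,4)","linspace(0,1,6)")
open('A.py','w').write(s)
E
python3 A.py | head -20
python3 - <<'E'
from A import *
arm.movep(*tool(q0,-.055,LY,z=.16,flip=-1)); st("hover")
arm.move_straight(tool(q0,-.055,LY,flip=-1)[0],feed=.12); st("down")
look("top","A0"); look("scene","A0s")
E
```

```text
[[-0.21   0.021  0.218]
 [-0.204  0.022  0.279]
 [-0.199  0.024  0.339]
 [-0.193  0.026  0.4  ]
 [-0.188  0.029  0.46 ]
 [-0.171  0.038  0.448]
 [-0.154  0.047  0.436]
 [-0.137  0.056  0.424]
 [-0.12   0.065  0.412]
 [-0.103  0.074  0.4  ]] dir 0.4905461379056596
[61, 47, 34, 22, 13, 10, 11, 12, 17, 15]
1 [-0.22  0.5   0.16  2.2  -0.18  0.46 -1.35]
1 [-0.25  0.66  0.14  1.85 -0.14  0.64 -1.22]
1 across [ 0.11  0.8  -0.74  1.82  0.73  0.81  2.52]
1 across [-1.15  1.27  1.35  1.86 -1.34  1.28 -2.16]
1 swing [-0.27  0.65  0.14  1.86 -0.14  0.64 -1.27]
1 swing [-0.32  0.76  0.2   1.65 -0.21  0.75 -1.61]
-1 [ 0.16  0.51 -0.29  2.19  0.3   0.48  1.35]
-1 [ 0.14  0.69 -0.37  1.84  0.37  0.68  1.51]
-1 across [-0.3   0.67 -0.18  1.84  0.18  0.65 -0.21]
hover t 3.70 F [ 1.   0.6 -1. ] tcp [0.4423 0.0093 0.1602]
down t 4.99 F [-0.6  0.1  0.4] tcp [0.4423 0.0086 0.0235]
```

View pics/A0.png

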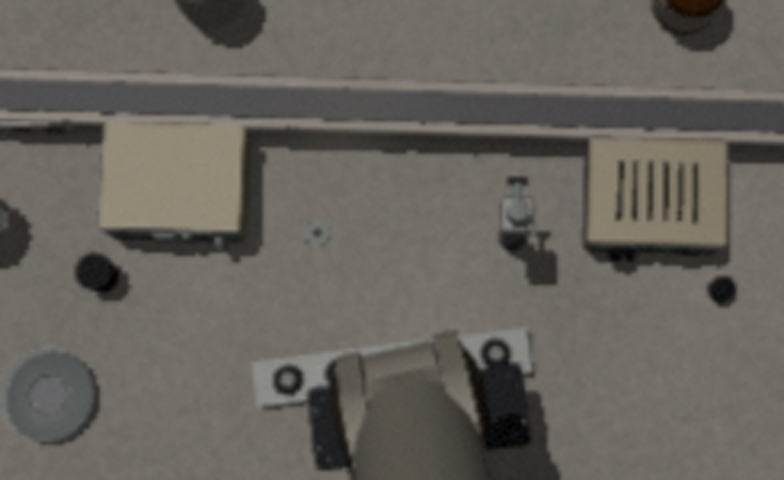

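View pics/A0s.png

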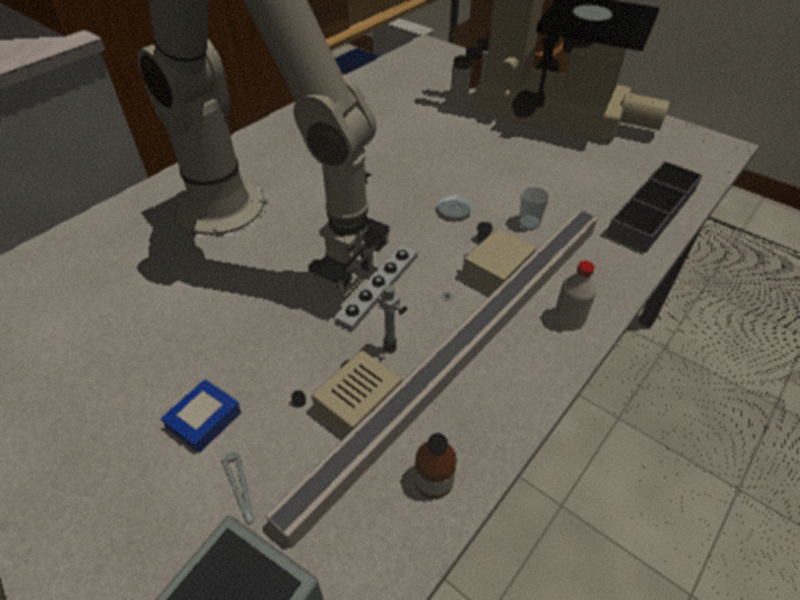

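The open gripper stands on the robot side of the carrier (tips at about crop pixels (345,440) and (505,430)), clear of it. Next is the turning push.

```bash
python3 - <<'E'
from A import *
p,R=tool(q0,LX-.004,LY,flip=-1); arm.move_straight(p,feed=.05,frame=R); st("near")
for q in W[:5]:
    p,R=tool(q,LX,LY,flip=-1); arm.move_straight(p,feed=.035,frame=R); st()
for cam in("scene","top"):
  f=fit_bar(cam,b2w(W[4])); print(cam,w2b(f[0]),f[1:])
print(W[4])
look("top","A1")
E
```

```text
near t 5.65 F [ 1.1 -0.9  0.3] tcp [0.4624 0.0114 0.0229]
 t 6.12 F [0.2 0.1 0. ] tcp [0.474  0.0113 0.023 ]
 t 6.49 F [-1.   0.2 -0.3] tcp [0.4814 0.0112 0.0231]
 t 6.86 F [-0.4 -0.4 -0.3] tcp [0.4888 0.0115 0.0231]
 t 7.22 F [ 0.4 -1.  -0.5] tcp [0.4962 0.0122 0.023 ]
 t 7.59 F [-1.  -0.5 -0.7] tcp [0.5036 0.0135 0.023 ]
scene [-0.18303601  0.02873169  0.45460301] (np.float64(0.5832785688207375), 0.65)Traceback (most recent call last):
  File "<stdin>", line 6, in <module>
TypeError: 'NoneType' object is not subscriptable
```

```bash
cat >> h.py <<'E'
def over(tag,poses,cams=("top","scene")):
    out=[]
    for n in cams:
        im=get_image(n)[:,:,::-1].copy(); cm=camera_model(n)
        u0,v0,w,h=(100,110,240,150) if n=="top" else (170,110,160,150)
        s=400/w if len(cams)>1 else 800/w
        s=3.3 if n=="top" else 4
        c=cv2.resize(im[v0:v0+h,u0:u0+w],None,fx=s,fy=s,interpolation=cv2.INTER_CUBIC)
        for q,col in poses:
            w_=b2w(q); cc=np.array([[sx*.021,sy*.13] for sx,sy in((1,1),(1,-1),(-1,-1),(-1,1))])@R2(w_[2]).T+w_[:2]
            pp=(proj(cm,np.c_[cc,np.full(4,.018)])+.5-[u0,v0])*s-.5
            cv2.polylines(c,[np.round(pp).astype(np.int32)],True,col,1)
        cv2.imwrite(f"pics/{tag}_{n}.png",c)
E
python3 - <<'E'
from A import *
over("A1",[(W[4],(0,0,255))])
E
```

```text
(no output)
```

View pics/A1_top.png

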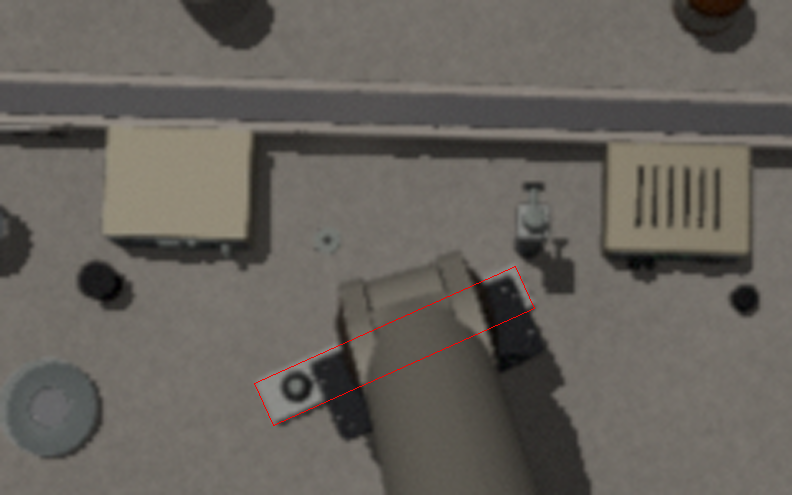

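View pics/A1_scene.png

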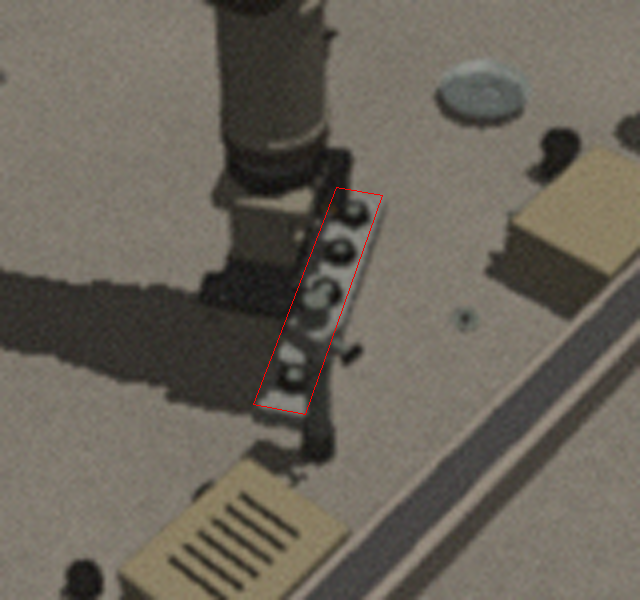

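The carrier is turned to about 26°, matching the planned outline in the top view; the rod base is at (530,245) and clear. I'll go on with the side push.

```bash
python3 - <<'E'
from A import *
for q in W[5:]:
    p,R=tool(q,LX,LY,flip=-1); arm.move_straight(p,feed=.04,frame=R); st()
over("A2",[(W[-1],(0,0,255))])
E
```

```text
t 8.52 F [-0.6  0.4  0.7] tcp [0.5205 0.0227 0.0231]
 t 9.14 F [-0.4  0.4  0.5] tcp [0.5374 0.0316 0.0232]
 t 9.77 F [ 0.2 -0.5  0.4] tcp [0.5541 0.0405 0.0232]
 t 10.39 F [-0.7 -0.5  0.2] tcp [0.5708 0.0495 0.0232]
 t 11.02 F [-0.4 -0.6  0.4] tcp [0.5874 0.0585 0.0231]
```

View pics/A2_top.png

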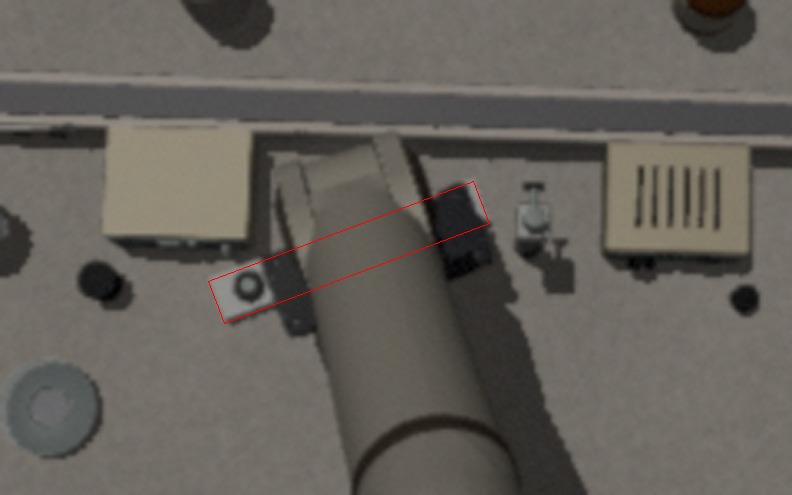

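View pics/A2_scene.png

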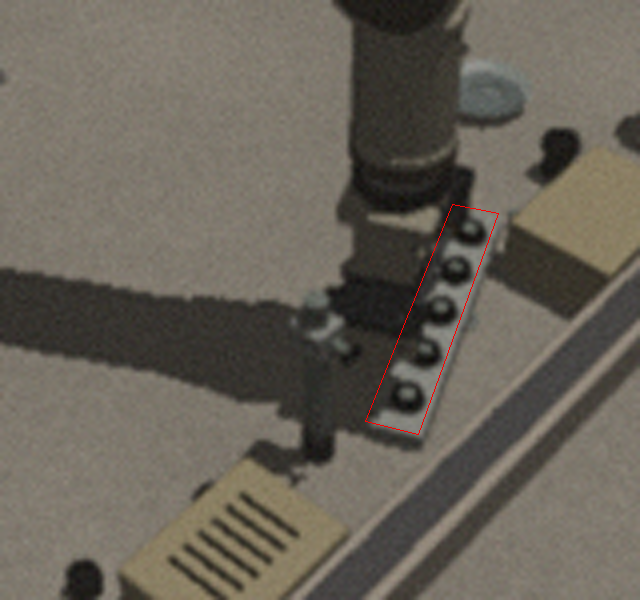

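```bash
python3 - <<'E'
from A import *
q=W[-1]
p,R=tool(q,LX-.02,LY,flip=-1); arm.move_straight(p,feed=.1)
p[2]=.13; arm.move_straight(p,feed=.2)
p,R=tool(q,-.006,.165,"across",z=.13,flip=-1); arm.movep(p,R); grip(0.0); s=st("hover"); print(s["gripper_width"])
for cam in("scene","top"):
  f=fit_bar(cam,b2w(q))
  if f: print(cam,w2b(f[0]),f[1:])
print(q); st()
over("B0",[(q,(0,0,255))])
E
```

```text
hover t 15.12 F [ 0.6 -0.6 -0.4] tcp [0.541  0.2389 0.13  ]
0.00036795508505714606
scene [-0.09893373  0.07580246  0.3995384 ] (np.float64(0.928984369424024), 0.96)
top [-0.09866141  0.07564201  0.39860252] (np.float64(0.9286659802912193), 0.68)
[-0.103  0.074  0.4  ]
 t 15.32 F [-0.2  0.6 -0.8] tcp [0.541 0.239 0.13 ]
```

View pics/B0_top.png

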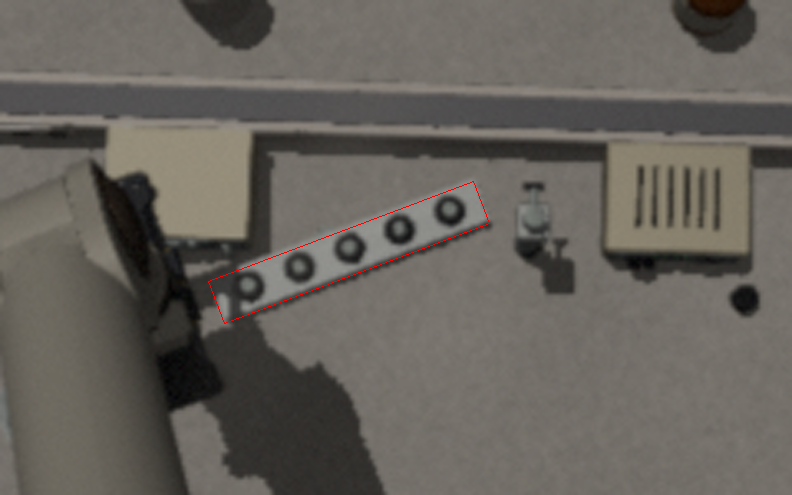

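View pics/B0_scene.png

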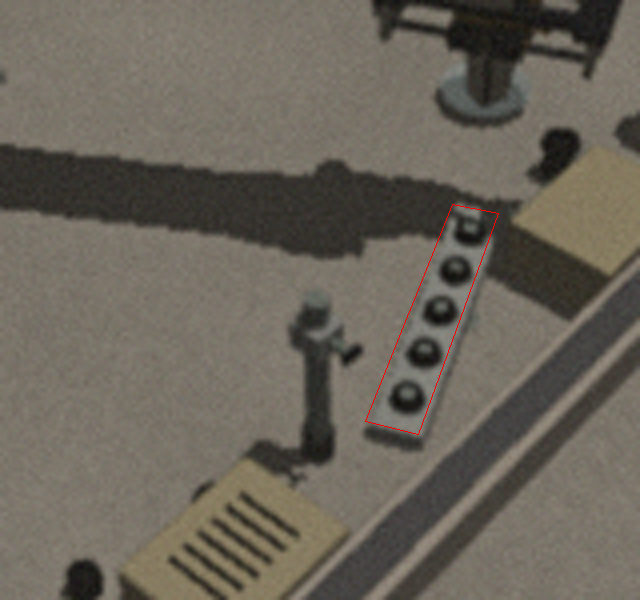

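```bash
cat > B.py <<'E'
from h import *
from plan import clear
q0=np.array([-.0988,.0757,.399]); e=np.array([-.077,.012,.36])
W=[q0+(e-q0)*s for s in np.linspace(0,1,7)[1:]]
H=.0138; LXE=-.008; ZB=.025
if __name__=="__main__":
    for q in W:
        pts=np.array([[LXE+a,.13+b] for a in(-.02,.02) for b in(0,2*H)])@R2(q[2]).T+q[:2]
        c=np.array([-.1,.16]); d=np.hypot(np.maximum(-.112-pts[:,0],0),np.maximum(.16-pts[:,1],0))
        print(np.round(q,3),[round(v*1e3,1) for v in clear(q,True)],"finger-cab",np.round(d.min()*1e3,1))
E
python3 B.py
```

```text
[-0.095  0.065  0.392] [np.float64(26.0), np.float64(10.8), np.float64(96.9), np.float64(25.2)] finger-cab 21.8
[-0.092  0.054  0.386] [np.float64(23.1), np.float64(10.9), np.float64(86.1), np.float64(20.0)] finger-cab 17.4
[-0.088  0.044  0.38 ] [np.float64(20.2), np.float64(11.0), np.float64(75.3), np.float64(17.8)] finger-cab 12.9
[-0.084  0.033  0.373] [np.float64(17.3), np.float64(10.6), np.float64(64.5), np.float64(16.5)] finger-cab 8.6
[-0.081  0.023  0.366] [np.float64(14.4), np.float64(11.4), np.float64(53.7), np.float64(15.4)] finger-cab 12.4
[-0.077  0.012  0.36 ] [np.float64(11.6), np.float64(19.2), np.float64(42.9), np.float64(14.4)] finger-cab 9.3
```

```bash
python3 - <<'E'
from B import *
p,R=tool(q0,LXE,.165,"across",z=ZB,flip=-1); arm.move_straight(np.r_[p[:2],.13],feed=.1,frame=R); arm.move_straight(p,feed=.12); st("down")
p,R=tool(q0,LXE,.13+H+.001,"across",z=ZB,flip=-1); arm.move_straight(p,feed=.05,frame=R); st("near")
for q in W[:3]:
    p,R=tool(q,LXE,.13+H,"across",z=ZB,flip=-1); arm.move_straight(p,feed=.03,frame=R); s=st()
    if np.linalg.norm(s["ft_force"])>10: print("STOP");break
over("B1",[(q,(0,0,255))])
E
```

```text
down t 16.69 F [0.6 0.3 0.1] tcp [0.5442 0.2402 0.0257]
near t 17.24 F [ 0.2  1.  -0.2] tcp [0.5512 0.2207 0.0251]
 t 17.80 F [-0.3  0.6 -0.8] tcp [0.5558 0.2096 0.0249]
 t 18.32 F [-0.2  0.1  0.4] tcp [0.5604 0.1984 0.025 ]
 t 18.85 F [ 0.1 -0.   0.5] tcp [0.5646 0.1886 0.025 ]
```

View pics/B1_top.png

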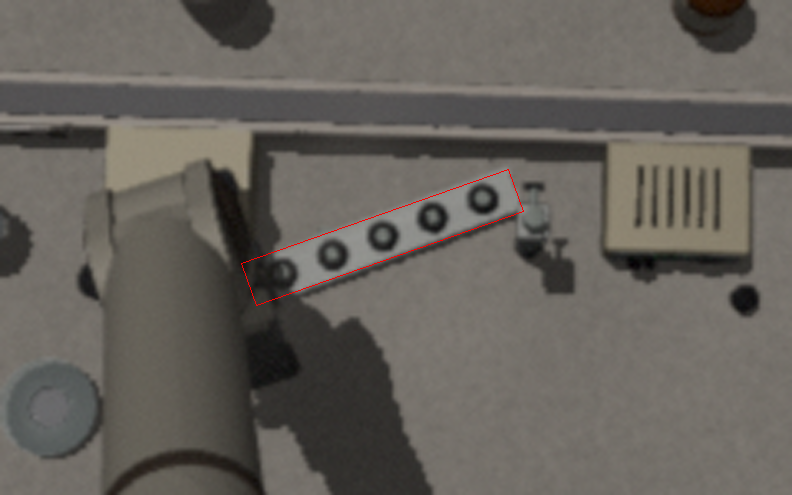

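View pics/B1_scene.png

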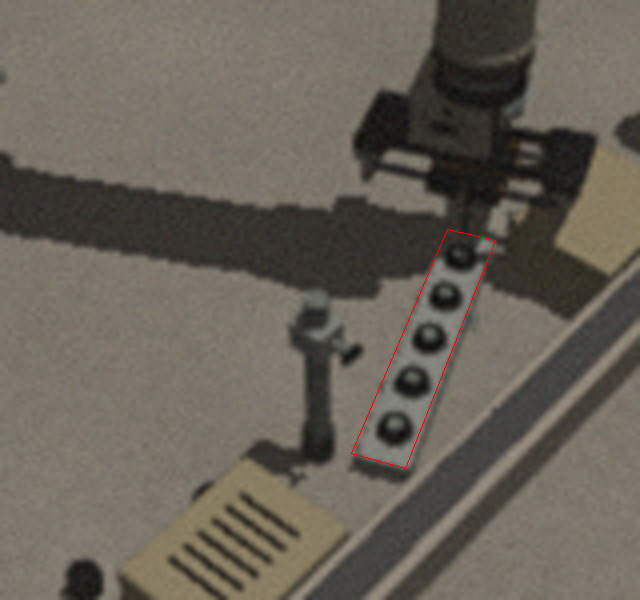

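The carrier follows the predicted outline, with its right end entering to the left of and behind the rod. I'll keep pushing on the end.

```bash
python3 - <<'E'
from B import *
for q in W[3:]:
    p,R=tool(q,LXE,.13+H,"across",z=ZB,flip=-1); arm.move_straight(p,feed=.03,frame=R); s=st()
    if np.linalg.norm(s["ft_force"])>10: print("STOP");break
over("B2",[(q,(0,0,255))])
for cam in("scene","top"):
  f=fit_bar(cam,b2w(q))
  if f: print(cam,w2b(f[0]),f[1:])
E
```

```text
t 19.48 F [-0.6  0.7  0. ] tcp [0.5688 0.1781 0.025 ]
 t 20.00 F [-0.3  0.3  0.3] tcp [0.5731 0.1676 0.025 ]
 t 20.52 F [0.7 1.  0.8] tcp [0.5774 0.1574 0.025 ]
scene [-0.07514354  0.01369323  0.39751927] (np.float64(0.9141600362248529), 0.81)
top [-0.07436166  0.01438852  0.39259609] (np.float64(0.8314804838630687), 0.81)
```

View pics/B2_top.png

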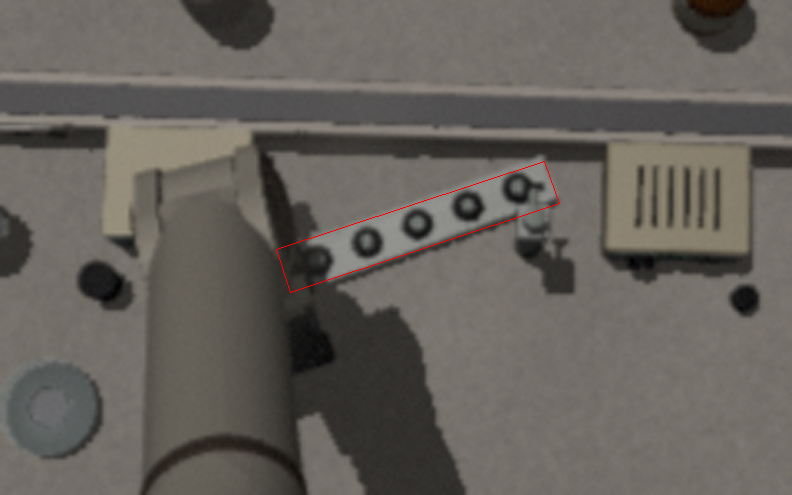

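View pics/B2_scene.png

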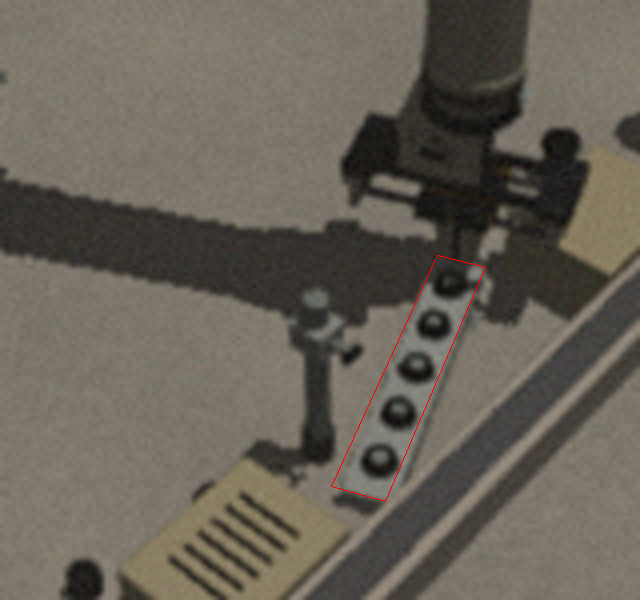

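```bash
cat > C.py <<'E'
from h import *
from plan import clear
from opt import swing
q0=np.array([-.0750,.0140,.394]); LX=-.021-.0138; LY=.06
W=swing(q0,.095,.13,6)[1:]; W+=swing(W[-1],.13,.0,4)[1:]
W=[np.array(w) for w in W]
if __name__=="__main__":
    for q in [q0]+W: print(np.round(q,3),[round(float(v*1e3),1) for v in clear(q,True)])
E
python3 C.py; python3 - <<'E'
from C import *
import B
p,R=tool(B.W[-1],B.LXE,.175,"across",z=B.ZB,flip=-1); arm.move_straight(p,feed=.1); p[2]=.13; arm.move_straight(p,feed=.2)
p,R=tool(q0,-.065,LY,z=.13,flip=-1); arm.movep(p,R); grip(.092); st("hover")
for cam in("scene","top"):
  f=fit_bar(cam,b2w(q0))
  if f: print(cam,w2b(f[0]),f[1:])
over("C0",[(q0,(0,0,255))])
E
```

```text
[-0.075  0.014  0.394] [5.7, 18.7, 45.9, 20.1]
[-0.07   0.016  0.341] [7.0, 14.7, 46.3, 20.2]
[-0.066  0.017  0.288] [8.4, 12.0, 46.8, 20.1]
[-0.061  0.019  0.236] [9.9, 10.0, 47.3, 19.8]
[-0.056  0.02   0.183] [11.5, 8.7, 48.0, 19.5]
[-0.051  0.02   0.13 ] [13.2, 7.9, 48.9, 18.9]
[-0.045  0.021  0.087] [13.1, 7.6, 49.8, 19.9]
[-0.04   0.021  0.043] [13.0, 7.8, 50.7, 20.7]
[-0.034  0.022  0.   ] [13.0, 8.4, 51.6, 21.5]
hover t 24.87 F [ 0.1 -0.2  0.1] tcp [0.5522 0.0595 0.13  ]
scene [-0.07526876  0.01335361  0.38470645] (np.float64(0.8897785239232905), 0.98)
top [-0.07061275  0.00958367  0.38622579] (np.float64(0.3019335647000496), 0.61)
```

View pics/C0_top.png

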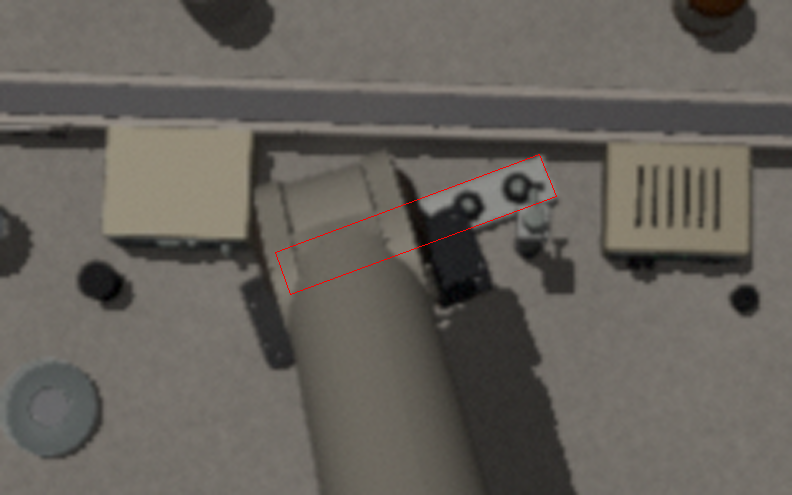

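View pics/C0_scene.png

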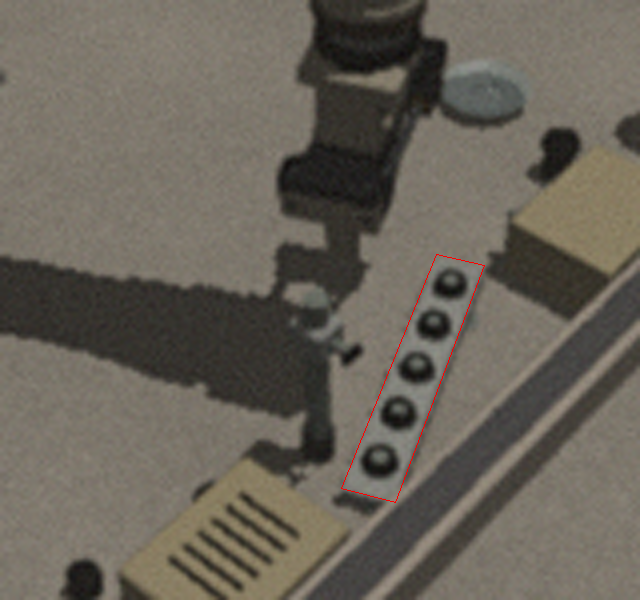

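```bash
sed -i 's/^q0=.*LX=/q0=np.array([-.0752,.0135,.383]); LX=/; s/swing(q0,.095,.13,6)/swing(q0,.072,.13,6)/; s/swing(W\[-1\],.13,.0,4)/swing(W[-1],.09,.0,4)/' C.py; python3 C.py; python3 - <<'E'
from C import *
ZC=.025
p,R=tool(q0,-.065,LY,z=.13,flip=-1); arm.move_straight(np.r_[p[:2],ZC],feed=.12,frame=R); st("down")
p,R=tool(q0,LX-.002,LY,z=ZC,flip=-1); arm.move_straight(p,feed=.06,frame=R); st("near")
for q in W[:5]:
    p,R=tool(q,LX,LY,z=ZC,flip=-1); arm.move_straight(p,feed=.03,frame=R); s=st()
    if np.linalg.norm(s["ft_force"])>10: print("STOP");break
over("C1",[(q,(0,0,255))])
f=fit_bar("scene",b2w(q)); print(w2b(f[0]),f[1:])
E
```

```text
[-0.075  0.014  0.383] [7.1, 18.6, 45.1, 18.7]
[-0.072  0.015  0.332] [9.5, 15.5, 45.0, 17.6]
[-0.068  0.016  0.282] [12.0, 13.4, 45.2, 16.4]
[-0.065  0.017  0.231] [14.6, 11.8, 45.4, 15.0]
[-0.061  0.018  0.181] [17.2, 10.8, 45.9, 13.5]
[-0.058  0.018  0.13 ] [20.0, 10.3, 46.5, 11.9]
[-0.054  0.019  0.087] [21.6, 10.1, 47.2, 11.2]
[-0.05   0.019  0.043] [23.2, 10.4, 48.0, 10.4]
[-0.046  0.019  0.   ] [25.0, 11.1, 48.9, 9.5]
down t 26.19 F [-0.2 -0.7  0.3] tcp [0.553  0.0601 0.0256]
near t 26.81 F [ 0.2  0.2 -0.2] tcp [0.5785 0.07   0.0248]
 t 27.25 F [-0.3  0.1 -0.5] tcp [0.5866 0.0748 0.0251]
 t 27.63 F [-0.3  0.2 -0.5] tcp [0.5923 0.0783 0.025 ]
 t 28.02 F [-0.8 -0.7  0. ] tcp [0.5983 0.0815 0.0249]
 t 28.40 F [-1.3  0.2 -0.1] tcp [0.6047 0.0845 0.025 ]
 t 28.78 F [-0.8  0.  -0.6] tcp [0.6112 0.0872 0.025 ]
[-0.05790907  0.01716676  0.11814558] (np.float64(0.954662206558748), 0.78)
```

View pics/C1_top.png

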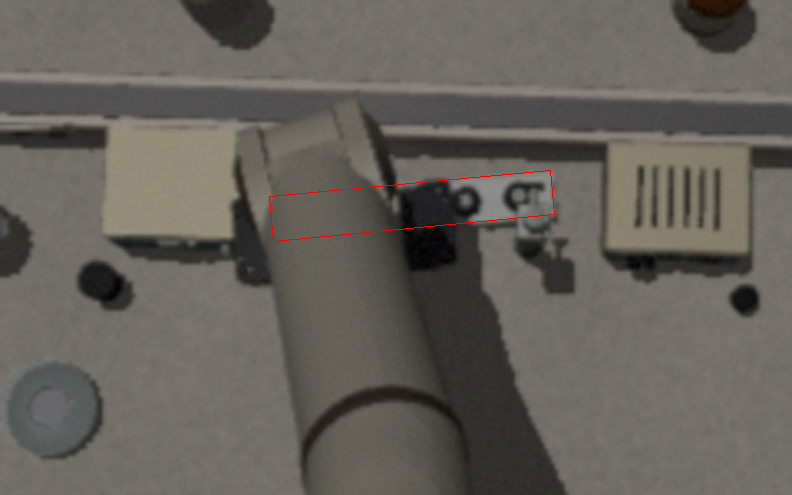

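View pics/C1_scene.png

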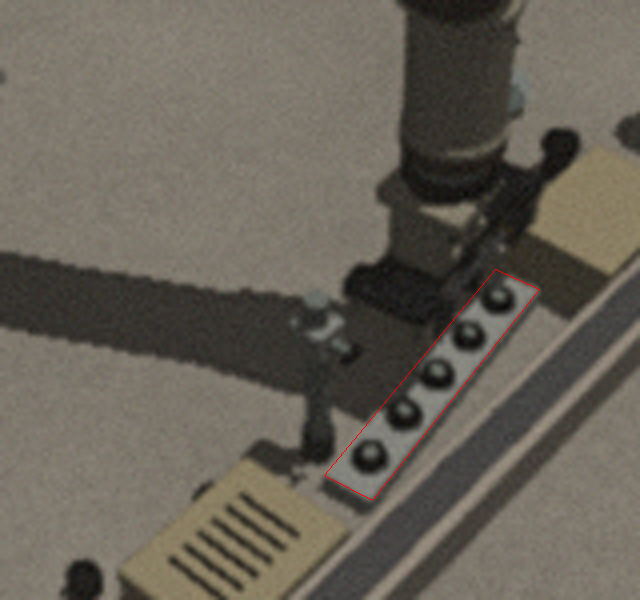

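```bash
python3 - <<'E'
from C import *
ZC=.025
q1=np.array([-.058,.0175,.122])
for q in swing(q1,.15,0.0,5)[1:]:
    p,R=tool(q,LX,LY,z=ZC,flip=-1); arm.move_straight(p,feed=.03,frame=R); s=st()
p,R=tool(q,LX-.006,LY,z=ZC,flip=-1); arm.move_straight(p,feed=.06,frame=R)
p,R=tool(q,LX-.006,.03,z=ZC,flip=-1); arm.move_straight(p,feed=.06,frame=R)
f=fit_bar("scene",b2w(q)); print(q,w2b(f[0]),f[1:])
over("C2",[(q,(0,0,255))]); st()
E
```

```text
t 29.35 F [-1.3 -0.6 -0.6] tcp [0.6174 0.0884 0.0249]
 t 29.72 F [-1.3 -0.6 -0.7] tcp [0.6241 0.0899 0.0249]
 t 30.08 F [-1.2 -0.6 -0.5] tcp [0.6307 0.0911 0.0251]
 t 30.45 F [-0.9 -0.2 -0.3] tcp [0.6369 0.0921 0.025 ]
(np.float64(-0.03974536242811784), np.float64(0.018614916102655782), np.float64(0.0)) [-0.03974536  0.01861492  0.        ] (np.float64(0.0), 0.69)
 t 31.55 F [-0.2 -0.7  0.9] tcp [0.6297 0.0629 0.025 ]
```

View pics/C2_top.png

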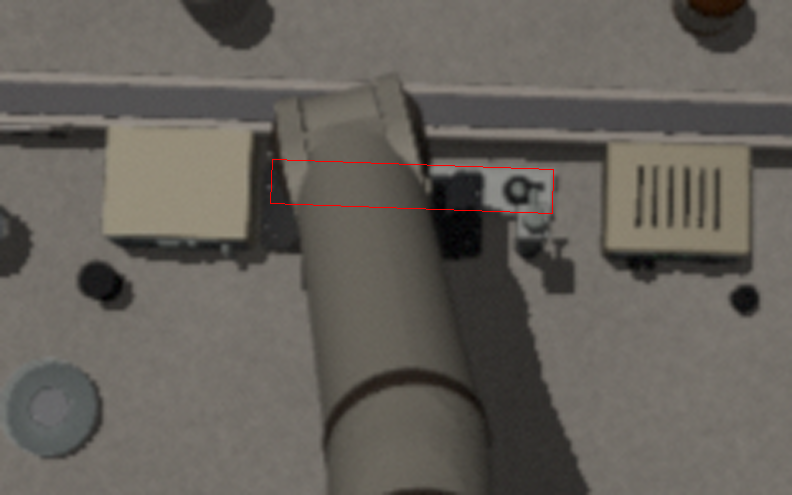

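View pics/C2_scene.png

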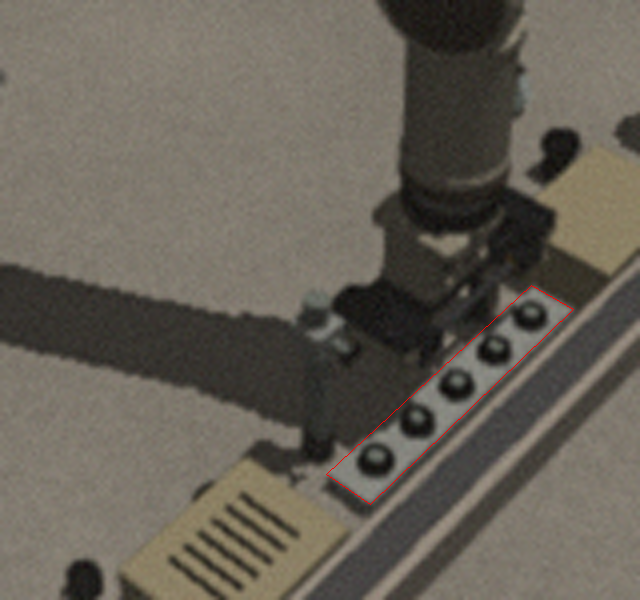

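```bash
python3 - <<'E'
from C import *
ZC=.025
for x in [-.04,-.032,-.027,-.025,-.0235,-.022,-.021,-.020,-.019,-.018,-.017,-.016,-.015]:
    p,R=tool((x,.0187,0),LX,.03,z=ZC,flip=-1); arm.move_straight(p,feed=.025,frame=R); arm.sleep(.05); s=st(x)
    if abs(s["ft_force"][0])>6: print("contact");break
over("C3",[((x,.0187,0),(0,0,255))])
f=fit_bar("scene",b2w((x,.0187,0))); print(w2b(f[0]),f[1:])
E
```

```text
-0.04 t 31.98 F [-0.3  0.1 -0.6] tcp [0.6356 0.0621 0.0249]
-0.032 t 32.50 F [-3.  -0.3  0.7] tcp [0.6429 0.0619 0.0247]
-0.027 t 32.90 F [-1.8 -0.3 -0.9] tcp [0.649  0.0618 0.025 ]
-0.025 t 33.20 F [-3.5  0.1  0.7] tcp [0.6504 0.0618 0.025 ]
-0.0235 t 33.50 F [-2.5  0.1  0.7] tcp [0.652  0.0618 0.025 ]
-0.022 t 33.80 F [-3.2  0.9  1. ] tcp [0.6536 0.0618 0.025 ]
-0.021 t 34.10 F [-3.7  0.6  0.4] tcp [0.6545 0.0617 0.025 ]
-0.02 t 34.40 F [-4.2 -0.1  1.4] tcp [0.6554 0.0616 0.025 ]
-0.019 t 34.70 F [-6.9  0.6  3.3] tcp [0.6555 0.0617 0.025 ]
contact
[-0.02987583  0.01858344  0.06760207] (np.float64(0.642458756531439), 0.86)
```

View pics/C3_scene.png

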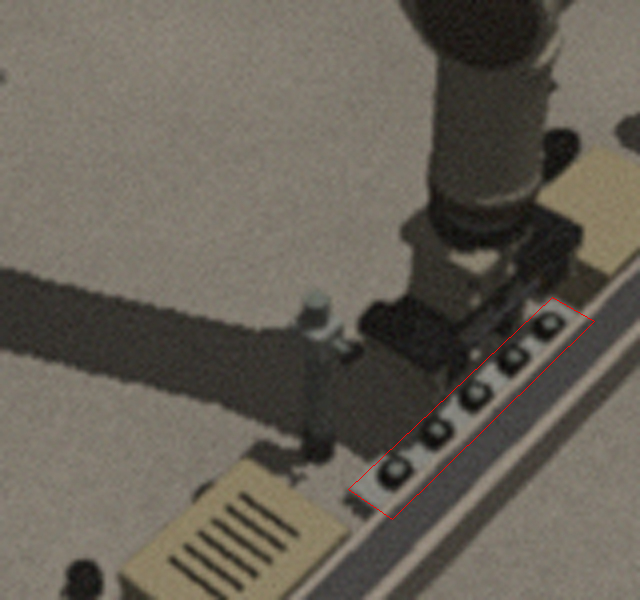

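```bash
python3 - <<'E'
from C import *
ZC=.025
for x in [-.0185,-.018]:
    p,R=tool((x,.0187,0),LX,.03,z=ZC,flip=-1); arm.move_straight(p,feed=.02,frame=R); arm.sleep(.05); s=st(x); print(np.round(s["moment"],2))
    if abs(s["ft_force"][0])>14: break
p,R=tool((-.02,.0187,0),LX-.035,.045,z=ZC,flip=-1); arm.move_straight(p,feed=.08,frame=R)
p[2]=.2; arm.move_straight(p,feed=.2)
p,R=tool((-.2,.0187,0),LX-.06,.05,z=.2,flip=-1); arm.movep(p,R); st("away")
over("C4",[((-.021,.0187,0),(0,0,255))])
for cam in("scene","top"):
  f=fit_bar(cam,b2w((-.021,.0187,0)))
  if f: print(cam,w2b(f[0]),f[1:])
E
```

```text
-0.0185 t 35.20 F [-7.7 -0.4  5.6] tcp [0.6555 0.0617 0.025 ]
[-0.03  1.78 -0.08]
-0.018 t 35.50 F [-9.9  0.5  5.6] tcp [0.6555 0.0617 0.0249]
[0.   1.94 0.05]
away t 38.01 F [1.2 0.7 1. ] tcp [0.4174 0.0866 0.2002]
scene [-0.03048184  0.02078285  0.07038419] (np.float64(0.5749572599186464), 0.93)
top [-0.02018049  0.02070705  0.00352043] (np.float64(0.9050279329608939), 0.55)
```

View pics/C4_top.png

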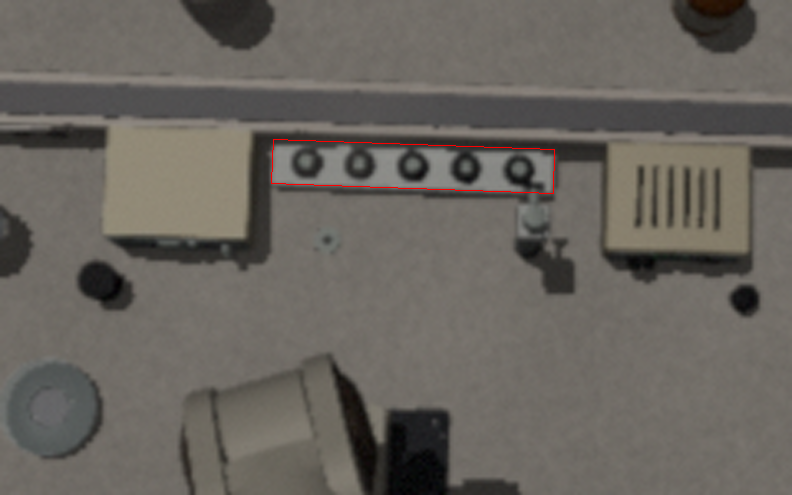

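View pics/C4_scene.png

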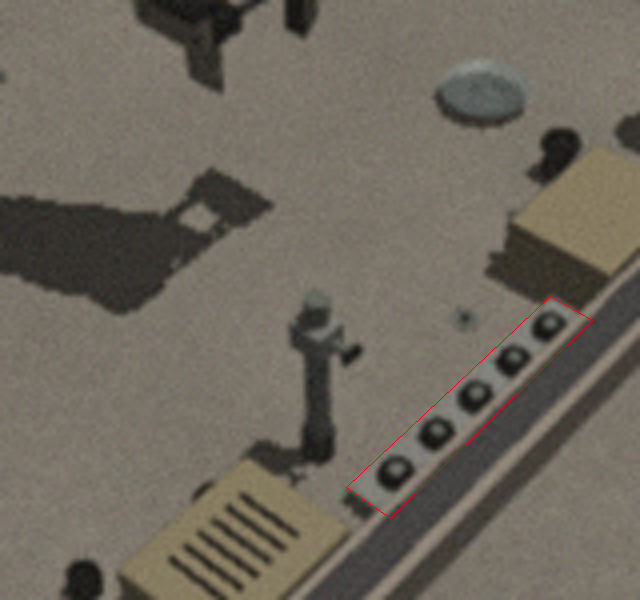

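```bash
python3 - <<'E'
from h import *
workorder.job_done(); st()
E
```

```text
the job is handed in; nothing more can be done
the job is handed in; nothing more can be done
```

The carrier is in the bay against the trunking, and I handed the job in with the robot clear of everything (last clock reading 38.0 s of 61 s).

**What I did**
1. I pushed the robot-side long side with the open fingertips to turn the carrier about 26° and move it up to the mouth.
2. I pushed its left end face with closed fingers, so the right end slid in behind the rod.
3. I swung the left end round past the cabinet corner and pressed the carrier square onto the trunking with about 10 N.

I did not grip or lift it, and the tools were planned to push only on its sides and end.

**Last checks**
- **Position:** the top view puts the carrier centre at (-0.020, 0.021) in the bay frame. Flush would be -0.021 in x, and its ends are about 9 mm and 50 mm from the side walls.
- **Squareness:** yaw is 0.0035 rad in my bay frame, which itself is uncertain by about as much. It matches the trunking edge as measured. In the final press the twist at the tool was near zero, which means the load was spread evenly.
- **Forces:** the readings I took between moves stayed under about 12 N; I did not sample during the moves.
- **Other things:** in the views I compared, the loupe, spare mount and dish looked unmoved. The slide box, beaker and tweezers were not checked again, but the fingers stayed well away from them.

**Checks that failed or disagreed**
- The final fit from the scene camera was poor (overlap 0.57, yaw 0.07), because the trunking hides part of the bar there. I relied on the top view and the push forces instead.
- The fingers turned out about 4 mm thicker on the pushing side than I had assumed. I corrected for this after the first push.

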